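# Pin the shaker's transport lock

### The arm

A 6-joint arm with a two-finger parallel gripper is mounted at the origin on the work surface; the furniture and walls round the work are solid. World frame = base frame: x ahead of the robot, y to its left, z up, the work surface at z = 0. Lengths are in m, angles in degrees, forces in N, time in s.
With the tool pointing down it reaches from about 0.3 to 0.75 m from the base axis. Payload 8.5 kg.
Tool frame: the origin (TCP) lies at the very end of the fingers, on their centre line; the grasp point (between the pads) lies 19 mm behind it (env.tcp_to_grasp is the distance from the TCP to the grasp point, in m); z points along the fingers, y is the line along which they close (so a half turn about z gives the same grasp; the last joint's range is limited). The gripper opens to 85 mm and grips with 20 to 120 N. Pads are 22 mm wide; open, the fingers measure 114 mm over their backs; the gripper's body (76 mm by 85 mm) begins 54 mm behind the grasp point. The pads swing forward as they close: fully open they stand 13 mm farther back than shut.
Start: joints at [53.841, 21.807, 74.336, -0, 83.858, -12.336], TCP at [0.222, 0.503, 0.231] pointing down, gripper open.
Joint ranges: [-178.18, 178.18], [-50.72, 133.34], [12.68, 142.11], [-81.47, 261.47], [9.98, 163.14], [-165.26, 165.26]. Speed limits (degrees/s): [136.94, 136.94, 180, 180, 180, 180].

### API

Orientations are given as a 3x3 rotation matrix whose columns are the frame's x, y, z axes.
In Python, from rig import status, get_image, env gives the robot as it stands.
- The arm moves only by the shell command python3 -m handwheel 'ROWS' [FORCE]. ROWS is text: rows parted by semicolons, each of 7 numbers parted by spaces: the shift along the world's x, y, z in cm, then the turn, a rotation vector about the world's x, y, z in degrees, then the opening, from 0 (shut) to 1 (fully open). In form: dx dy dz wx wy wz gripper; .... A call has 1 to 8 rows; each row is the pose to reach, as a shift and turn from the pose commanded when the call began; what a row does not reach only later rows make up. A row lasts 1/12 s, in which the tool goes at most 41.7 mm and 7.16 degrees, less where a joint would pass 70% of its speed; a pose out of reach is approached as far as the arm can. A call with a gripper value outside its range is refused whole. The fingers move at their own pace and stop on an object; FORCE is the grip in N (left out, the last holds). Time passes only in rows, so rows that repeat a pose let the fingers close. It gives the time, the measured TCP pose, the force, the opening and the grip force at its end, in the units of the state.
- status.observe(): the state, without advancing time (a new reading comes with each control period).
- get_image(name): name is "scene" or "top"; returns a dict with "color" (420x560x3 uint8, red, green, blue), "vertical_fov" (degrees; the focal length in pixels is half the picture's height over the tangent of half this angle, whatever the lens; pixels are square), "cx", "cy" (the principal point, pixels), "xyz" and "orientation" of the camera in the world. Camera axes: x right, y down, z forward; pixel columns grow to the right and rows downward; lengths in m; the calibration is good to about 2 mm. A picture is of the moment at which its call begins. There is no depth.
- env.close_job(): hands the job in; it is judged then, once.
The state is a dict: "time_s": time; "q": joint angles; "qvel": joint speeds; "joint_efforts": joint torques, N m; "position": TCP position; "tool_rot": TCP orientation; "ft_force": force on the tool from outside, world axes, zero at the start; "wrist_torque": the same for the moment, N m; "grip_width": finger opening in m; "gripper_force": force on a finger pad.
Only numpy, scipy, OpenCV 4.12 (cv2) and the standard library are available. Lean on these libraries where they do the work, as an engineer would, in place of code of your own. Each camera call takes 0.05 s, during which the arm holds its last target. There are 200 camera calls.

### The job

Lock the laboratory shaker for transport: take the long locking pin out of the pin stand and put it straight down through the upper ear, the platform's tab and the lower ear of the yoke at the shaker's end, until its flange rests on the upper ear, and let go. The short pin does not reach the lower ear: leave it in the stand.

Things in the scene. Friction and masses are not known exactly. Their poses are not given: they have to be found in the camera images.
- pin_long_grip (a point): Centre of the long pin's grip. Upright round pin, from the top: black ribbed grip 22 mm diameter, 44 mm tall; steel flange 44 mm diameter, 5 mm thick; steel shank 14 mm diameter, 66 mm long, its last 6 mm tapering to a 9 mm nose. The point is 27 mm above the flange's underside, 93 mm above the nose; z = 0.109 in the stand, 38 mm higher than the other pin's. 0.09 kg. Its z runs up the pin.
- pin_short_grip (a point): Centre of the short pin's grip: same grip and flange as the long pin, but a shank of only 28 mm. 55 mm above its nose, z = 0.071 in the stand. Its z runs up the pin.
- pin_stand: Low grey block 150 x 50 x 40 mm, fixed; origin at the centre of its underside. Two round sockets on its top, 45 mm from the centre along its x each way, 24 mm deep, 15.5 mm wide, hold the two pins upright; which pin is in which socket varies.
- yoke_mouth (a point): Centre of the hole in the yoke's upper ear, on its top face, z = 0.088. Three level 8 mm plates with 8 mm gaps: upper ear, the platform's tab (z 0.064 to 0.072), lower ear (0.048 to 0.056), each with an upright hole 28 mm wide, 2 mm chamfer; nothing below. The tab may sit up to 4 mm off along x; the nose pushes it straight. Seated, the pin's grip centre is 27 mm above this point.
- shaker: Flat white box 160 x 130 mm with an aluminium platform, rim rails up to z = 0.09; fixed. Its aluminium yoke (52 x 70 mm, two ears on four corner posts 8 mm thick, screw heads up to z = 0.091) stands at its end to the robot's left. Origin on the worktop right under the yoke's holes; x points from the yoke to the box, z up. The holes are 45 mm in front of the box.
There are look-alikes about, which are no part of the job. Leave any yellow look-alike of the part that bears pin_long_grip alone.

How it is judged:
By the outcome, as a careful person would: the job done as asked, in the order asked, and still so for the second after the job is handed in, with the robot touching nothing.
It also fails if it takes over 35 s, if anything falls off the work surface, if the arm or the gripper's body presses on something with over 40 N, if the wrist force passes 120 N, or if a joint passes its speed limit or range.

## Working session

There is one attempt and no reset: what is moved stays moved. The work goes in short steps, Python scripts to look and compute and a shell command to move; the robot and the scene stay as the last step left them, time stands still between calls to the robot, and variables do not carry over. Pictures are saved under pics/ and viewed, at most 10 in all, crops included, and the job is handed in when it is done.

```bash
mkdir -p pics
cat > h.py <<'E'
import numpy as np,cv2
from rig import status,get_image,env
def grab(n,tag):
    d=get_image(n); cv2.imwrite(f'pics/{tag}.png',d['color'][:,:,::-1]); np.save(f'pics/{tag}.npy',d,allow_pickle=True); return d
def load(tag): return np.load(f'pics/{tag}.npy',allow_pickle=True).item()
def ray(d,u,v):
    f=d['color'].shape[0]/2/np.tan(np.radians(d['vertical_fov'])/2)
    r=np.array(d['orientation'])@np.array([(u-d['cx'])/f,(v-d['cy'])/f,1]); return np.array(d['xyz']),r
def plane(d,u,v,z):
    o,r=ray(d,u,v); return o+r*(z-o[2])/r[2]
def proj(d,p):
    f=d['color'].shape[0]/2/np.tan(np.radians(d['vertical_fov'])/2)
    c=np.array(d['orientation']).T@(np.array(p)-np.array(d['xyz'])); return c[0]/c[2]*f+d['cx'],c[1]/c[2]*f+d['cy']
E
python3 - <<'E'
from h import *
for n in('top','scene'):
    d=grab(n,n+'0'); print(n,d['xyz'],d['orientation'],d['vertical_fov'],d['cx'],d['cy'],[k for k in d])
print(status.observe()['position'])
E
```

```text
top [0.15690415 0.01877086 1.43918693] [[ 0.01915145 -0.98189841  0.18843763]
 [-0.99981232 -0.01825713  0.00648066]
 [-0.00292301 -0.18852638 -0.98206378]] 42.567388415889475 282.2062191181203 207.68937147500225 ['color', 'vertical_fov', 'cx', 'cy', 'xyz', 'orientation']
scene [ 0.02944136 -0.64574051  0.69776063] [[ 0.85842573 -0.32236602  0.39898046]
 [-0.51293083 -0.54356407  0.66440957]
 [ 0.00268838 -0.77499565 -0.63196085]] 51.84969551675644 278.6860008848906 208.05879522122328 ['color', 'vertical_fov', 'cx', 'cy', 'xyz', 'orientation']
[0.22198958 0.50293087 0.23079549]
```

View pics/top0.png

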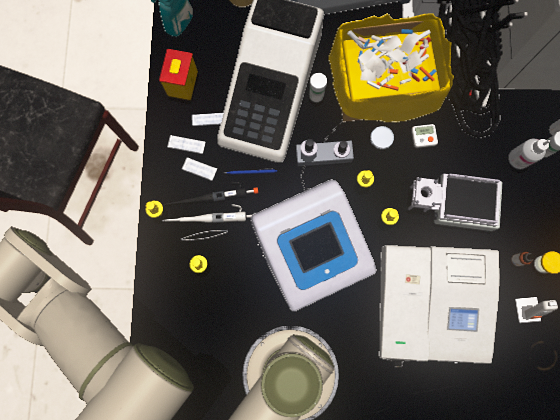

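View pics/scene0.png

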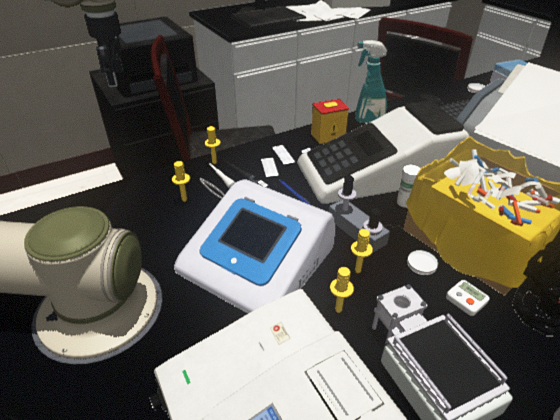

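The long pin is the left, taller one (top about 309,147; scene about 347,187). The yoke hole is at top about (427,192) and scene about (403,300). Next I'll view enlarged crops.

Run:
```python
from h import *
t=load('top0');s=load('scene0')
a=t['color'][125:170,290:360,::-1]; b=t['color'][170:235,400:510,::-1]; c=s['color'][170:255,320:400,::-1]; e=s['color'][275:345,365:445,::-1]
R=lambda i:cv2.resize(i,(400,300),interpolation=cv2.INTER_CUBIC)
cv2.imwrite('pics/crop1.png',np.vstack([np.hstack([R(a),R(b)]),np.hstack([R(c),R(e)])]))
```

```text
(no output)
```

View pics/crop1.png

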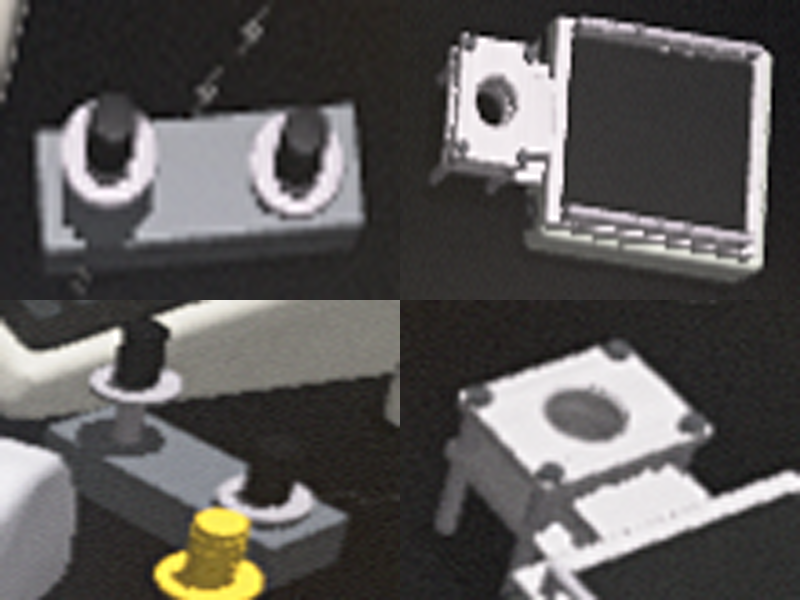

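Run:
```python
from h import *
t=load('top0');s=load('scene0')
def tri(a,b):
    A=[];B=[]
    for d,(u,v) in((t,a),(s,b)):
        o,r=ray(d,u,v); r/=np.linalg.norm(r); P=np.eye(3)-np.outer(r,r);A.append(P);B.append(P@o)
    return np.linalg.lstsq(np.vstack(A),np.hstack(B),rcond=None)[0]
for n,a,b,z in(('long flange',(309.2,147.8),(347.4,193.2),.087),('short fl',(342,149.5),(373,225.7),.049),('yoke',(426.7,191.9),(402.2,301.4),.088)):
    print(n,plane(t,*a,z).round(4),plane(s,*b,z).round(4),tri(a,b).round(4))
print('grip top',plane(t,309.6,142,.131).round(4),plane(s,348.6,178.5,.131).round(4))
o=status.observe();print(np.round(o['tool_rot'],3),o['ft_force'],o['grip_width'])
```

```text
long flange [ 0.5768 -0.0397  0.087 ] [ 0.5814 -0.0384  0.087 ] [ 0.5775 -0.0404  0.0893]
short fl [ 0.5854 -0.1293  0.049 ] [ 0.5903 -0.1269  0.049 ] [ 0.5855 -0.1296  0.0528]
yoke [ 0.4643 -0.342   0.088 ] [ 0.4683 -0.3401  0.088 ] [ 0.4644 -0.3417  0.0919]
grip top [ 0.5784 -0.0386  0.131 ] [ 0.578  -0.0397  0.131 ]
[[-0.915  0.404 -0.001]
 [ 0.404  0.915 -0.001]
 [ 0.    -0.001 -1.   ]] [ 0.53233462  0.06387941 -0.10995729] 0.08540257206471515
```

```bash
python3 -m handwheel '4 -4 2 0 0 -7 1; 7 -7.5 2 0 0 -14 1; 9.5 -11 2 0 0 -21 1; 12 -14.5 2 0 0 -28 1; 14 -18 2 0 0 -35 1; 16.5 -21 2 0 0 -42 1; 19 -24 2 0 0 -49 1; 21.5 -27 2 0 0 -56 1'
```

```text
time_s: 0.77
position: [0.4282, 0.2428, 0.2513]
tool_rot: [[-0.171, 0.985, -0.0], [0.985, 0.171, -0.0], [-0.0, -0.0, -1.0]]
ft_force: [0.7, 0.6, -0.6]
grip_width: 0.0855
gripper_force: 0.0
```

```bash
python3 -m handwheel '2 -3.5 0 0 0 -7 1; 4 -7 0 0 0 -14 1; 6 -10.5 0 0 0 -20 1; 8 -14 0 0 0 -20 1; 10 -17.5 0 0 0 -20 1; 12 -21 0 0 0 -20 1; 13 -24 0 0 0 -20 1; 14.1 -27.1 0 0 0 -20 1'
```

```text
time_s: 1.43
position: [0.5689, -0.0281, 0.2507]
tool_rot: [[0.171, 0.985, -0.001], [0.985, -0.171, 0.0], [0.0, -0.001, -1.0]]
ft_force: [0.9, 1.4, 0.1]
grip_width: 0.0854
gripper_force: 0.0
```

```bash
python3 -m handwheel '0 0 0 0 0 0 1; 0 0 0 0 0 0 1; 0 0 -3 0 0 0 1; 0 0 -5 0 0 0 1; 0 0 -7 0 0 0 1;0 0 -7 0 0 0 1;0 0 -7 0 0 0 1'
python3 - <<'E'
from h import *
t=grab('top','top1');s=grab('scene','scene1')
R=lambda i:cv2.resize(i,(400,400),interpolation=cv2.INTER_CUBIC)
cv2.imwrite('pics/crop2.png',np.hstack([R(t['color'][100:200,260:360,::-1]),R(s['color'][120:220,300:400,::-1])]))
print(status.observe()['position'])
E
```

```text
time_s: 2.02
position: [0.5681, -0.0252, 0.1813]
tool_rot: [[0.169, 0.986, -0.002], [0.986, -0.169, 0.001], [0.0, -0.002, -1.0]]
ft_force: [0.5, 0.1, 0.7]
grip_width: 0.0854
gripper_force: 0.0
[ 0.5690211  -0.02575519  0.18281482]
```

View pics/crop2.png

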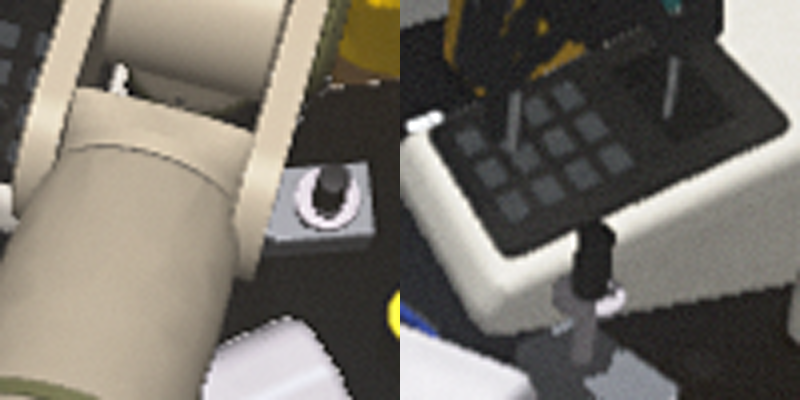

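The scene crop shows the open finger tips straddling the air above the long pin, with the grip top at about (448,177) in that view. The TCP is still about 1.5 cm short.

```bash
python3 -m handwheel '1 -1.35 0 0 0 0 1; 1 -1.35 0 0 0 0 1; 1 -1.35 0 0 0 0 1; 1 -1.35 0 0 0 0 1'; python3 -c "
from rig import status
print(status.observe()['position'])"
```

```text
time_s: 2.45
position: [0.5785, -0.0394, 0.182]
tool_rot: [[0.171, 0.985, 0.001], [0.985, -0.171, -0.0], [0.0, 0.001, -1.0]]
ft_force: [0.0, -0.5, -0.6]
grip_width: 0.0854
gripper_force: 0.0
[ 0.57850921 -0.03941077  0.18201464]
```

```bash
python3 -m handwheel '0 0 -3 0 0 0 1; 0 0 -6 0 0 0 1; 0 0 -8 0 0 0 1; 0 0 -8.8 0 0 0 1; 0 0 -8.8 0 0 0 1; 0 0 -8.8 0 0 0 1; 0 0 -8.8 0 0 0 0.5; 0 0 -8.8 0 0 0 0.5' 40
```

```text
time_s: 3.12
position: [0.5792, -0.0398, 0.0949]
tool_rot: [[0.17, 0.985, 0.003], [0.985, -0.17, -0.001], [-0.0, 0.003, -1.0]]
ft_force: [0.1, -0.3, -0.2]
grip_width: 0.0638
gripper_force: 0.0
```

```bash
python3 -m handwheel '0 0 0 0 0 0 0.1; 0 0 0 0 0 0 0.1; 0 0 0 0 0 0 0.1; 0 0 0 0 0 0 0.1; 0 0 0 0 0 0 0.1; 0 0 0 0 0 0 0.1' 40
python3 - <<'E'
from h import *
s=grab('scene','scene2')
cv2.imwrite('pics/crop3.png',cv2.resize(s['color'][120:240,290:410,::-1],(500,500),interpolation=cv2.INTER_CUBIC))
E
```

```text
time_s: 3.62
position: [0.5788, -0.0398, 0.0937]
tool_rot: [[0.171, 0.985, 0.001], [0.985, -0.171, -0.0], [-0.0, 0.001, -1.0]]
ft_force: [-0.2, 0.9, 5.1]
grip_width: 0.0212
gripper_force: 39.1
```

View pics/crop3.png

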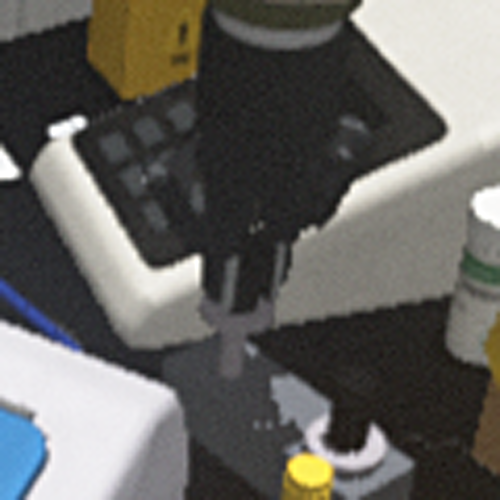

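The pin is gripped at its ribbed grip, with the fingers just above the flange (about 235,310 in the crop). Lift next.

```bash
python3 -m handwheel '0 0 1 0 0 0 0.1; 0 0 3 0 0 0 0.1; 0 0 6 0 0 0 0.1; 0 0 9 0 0 0 0.1; 0 0 12 0 0 0 0.1; 0 0 14 0 0 0 0.1; 0 0 14 0 0 0 0.1; 0 0 14 0 0 0 0.1' 60
```

```text
time_s: 4.33
position: [0.5785, -0.0397, 0.2341]
tool_rot: [[0.171, 0.985, 0.001], [0.985, -0.171, -0.0], [-0.0, 0.001, -1.0]]
ft_force: [-0.1, -0.5, -1.5]
grip_width: 0.0207
gripper_force: 59.3
```

```bash
python3 -m handwheel '-1 -2.5 0 0 0 0 0.1; -2.5 -6.5 0 0 0 0 0.1; -4 -10 0 0 0 0 0.1; -5.2 -13.5 0 0 0 0 0.1; -6.5 -17 0 0 0 0 0.1; -7.7 -20 0 0 0 0 0.1; -8.7 -22.5 0 0 0 0 0.1; -9.5 -24.5 0 0 0 0 0.1'
```

```text
time_s: 5.0
position: [0.482, -0.2864, 0.2315]
tool_rot: [[0.172, 0.985, -0.003], [0.985, -0.172, 0.002], [0.002, -0.003, -1.0]]
ft_force: [-0.1, -0.5, -0.7]
grip_width: 0.0206
gripper_force: 59.3
```

```bash
python3 -m handwheel '-0.6 -2 0 0 0 0 0.1; -1.2 -4 0 0 0 0 0.1; -1.7 -5.4 0 0 0 0 0.1; -1.7 -5.4 0 0 0 0 0.1; -1.7 -5.4 0 0 0 0 0.1; -1.7 -5.4 0 0 0 0 0.1'; python3 -c "
from rig import status
o=status.observe();print(o['position'],o['q'])"
```

```text
time_s: 5.5
position: [0.4667, -0.3379, 0.2328]
tool_rot: [[0.17, 0.985, -0.001], [0.985, -0.17, 0.001], [0.001, -0.001, -1.0]]
ft_force: [0.3, -0.1, -0.8]
grip_width: 0.021
gripper_force: 59.3
[ 0.46668309 -0.33786511  0.2328096 ] [-4.76792436e+01  2.44364421e+01  6.98242047e+01  1.81957444e-02
  8.58163365e+01 -3.78862190e+01]
```

```bash
python3 -m handwheel '-0.1 -0.3 -2 0 0 0 0.1; -0.1 -0.3 -4 0 0 0 0.1; -0.1 -0.3 -5.3 0 0 0 0.1; -0.1 -0.3 -5.3 0 0 0 0.1; -0.1 -0.3 -5.3 0 0 0 0.1'
python3 - <<'E'
from h import *
t=grab('top','top3');s=grab('scene','scene3')
R=lambda i:cv2.resize(i,(400,400),interpolation=cv2.INTER_CUBIC)
cv2.imwrite('pics/crop4.png',np.hstack([R(t['color'][145:245,380:480,::-1]),R(s['color'][240:340,350:450,::-1])]))
p=status.observe()['position'];print(p)
n=p+[0,0,-.078]; print('nose px expected',proj(s,n),'hole',proj(s,[.4658,-.341,.088]))
E
```

```text
time_s: 5.92
position: [0.4659, -0.3409, 0.1803]
tool_rot: [[0.169, 0.986, -0.001], [0.986, -0.169, 0.001], [0.001, -0.001, -1.0]]
ft_force: [0.4, 0.2, -0.4]
grip_width: 0.0207
gripper_force: 59.3
[ 0.46616802 -0.34156168  0.18150547]
nose px expected (np.float64(403.5232094326385), np.float64(296.7804847310314)) hole (np.float64(401.51450598163063), np.float64(302.32062295033955))
```

View pics/crop4.png

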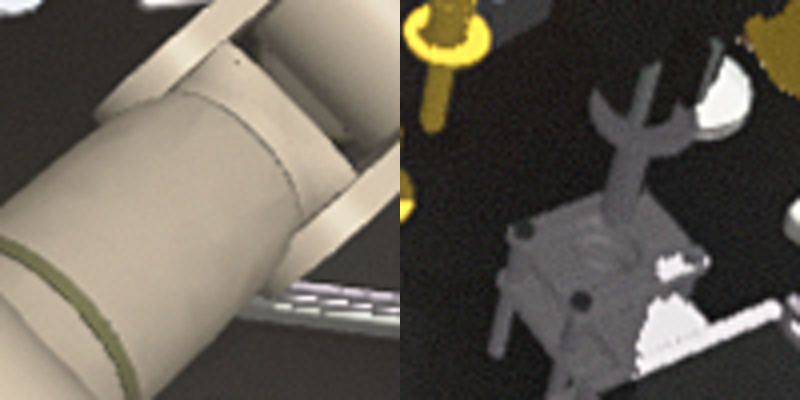

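Run:
```python
from h import *
s=load('scene3')
for z in(.103,.131,.168,.173): 
    u,v=proj(s,[.4660,-.3412,z]);print(z,(u-350)*4+400,(v-240)*4)
g=cv2.cvtColor(cv2.resize(s['color'][240:340,350:450],(400,400),interpolation=cv2.INTER_CUBIC),cv2.COLOR_RGB2GRAY)
for r in(165,180,195,205,215): print(r,g[r,196:256:2])
```

```text
0.103 613.0053792906642 227.46212039744182
0.131 625.1830049769796 184.97912095278411
0.168 642.2041620292152 125.59892449871359
0.173 644.5905316163478 117.27380920478276
165 [26 29 30 27 20 18 23 37 52 67 74 79 80 80 82 85 87 88 89 89 90 90 88 83
 78 64 47 30 20 16]
180 [24 23 24 28 30 41 56 70 76 79 79 79 81 84 87 89 89 88 87 87 90 85 76 60
 45 30 25 23 24 25]
195 [90 92 86 79 75 74 74 77 82 85 86 86 82 81 83 86 87 89 92 91 80 74 77 84
 92 94 87 71 55 39]
205 [ 92  86  80  75  74  75  76  79  83  86  87  86  85  85  86  87  87  87
  85  86  92  98 101 101  99  98 101 101  99  93]
215 [108 105  98  90  85  82  83  86  89  91  91  89  84  82  85  89  88  89
  90  93  98 100  96  94  97  98  96  95 100 101]
```

The shank line matches the prediction within 1 mm (crop row 180, centre about 625 vs 626), so the pin is upright and over the hole (crop about 600,250). Next I'll lower it in stages.

```bash
python3 -m handwheel '0 0 -0.7 0 0 0 0.1; 0 0 -1.4 0 0 0 0.1; 0 0 -2.1 0 0 0 0.1; 0 0 -2.8 0 0 0 0.1; 0 0 -3.5 0 0 0 0.1; 0 0 -3.5 0 0 0 0.1'
```

```text
time_s: 6.52
position: [0.4651, -0.3413, 0.1435]
tool_rot: [[0.171, 0.985, -0.002], [0.985, -0.171, 0.002], [0.002, -0.002, -1.0]]
ft_force: [-0.9, -0.5, -0.5]
grip_width: 0.0207
gripper_force: 59.3
```

```bash
python3 -m handwheel '0 0 -0.6 0 0 0 0.1; 0 0 -1.2 0 0 0 0.1; 0 0 -1.8 0 0 0 0.1; 0 0 -2.4 0 0 0 0.1; 0 0 -3 0 0 0 0.1; 0 0 -3.4 0 0 0 0.1; 0 0 -3.4 0 0 0 0.1'
```

```text
time_s: 7.1
position: [0.4653, -0.3415, 0.1103]
tool_rot: [[0.171, 0.985, -0.001], [0.985, -0.171, 0.001], [0.001, -0.001, -1.0]]
ft_force: [0.1, 0.6, -0.8]
grip_width: 0.0204
gripper_force: 59.3
```

```bash
python3 -m handwheel '0 0 -0.3 0 0 0 0.1; 0 0 -0.6 0 0 0 0.1; 0 0 -0.9 0 0 0 0.1; 0 0 -1.0 0 0 0 0.1; 0 0 -1.0 0 0 0 0.1'
```

```text
time_s: 7.52
position: [0.4655, -0.3417, 0.1011]
tool_rot: [[0.171, 0.985, -0.0], [0.985, -0.171, 0.0], [0.0, -0.0, -1.0]]
ft_force: [-0.5, -0.2, -1.1]
grip_width: 0.0206
gripper_force: 59.3
```

```bash
python3 -m handwheel '0 0 -0.1 0 0 0 0.1; 0 0 -0.15 0 0 0 0.1; 0 0 -0.15 0 0 0 0.1'
```

```text
time_s: 7.77
position: [0.4656, -0.3418, 0.1]
tool_rot: [[0.171, 0.985, 0.0], [0.985, -0.171, -0.0], [-0.0, 0.0, -1.0]]
ft_force: [-0.2, 0.2, -1.6]
grip_width: 0.0205
gripper_force: 59.6
```

```bash
python3 -m handwheel '0 0 -0.1 0 0 0 0.1; 0 0 -0.1 0 0 0 0.1; 0 0 -0.1 0 0 0 0.1'
```

```text
time_s: 8.02
position: [0.4657, -0.3419, 0.0998]
tool_rot: [[0.17, 0.985, 0.001], [0.985, -0.17, -0.001], [-0.001, 0.001, -1.0]]
ft_force: [-0.9, 0.9, 6.8]
grip_width: 0.0208
gripper_force: 60.5
```

Contact at the seated height. Release, then lift clear.

```bash
python3 -m handwheel '0 0 0 0 0 0 0.4; 0 0 0 0 0 0 0.7; 0 0 0 0 0 0 1; 0 0 0 0 0 0 1; 0 0 0 0 0 0 1; 0 0 0 0 0 0 1; 0 0 0.5 0 0 0 1; 0 0 1 0 0 0 1'; python3 -m handwheel '0 0 3 0 0 0 1; 0 0 6 0 0 0 1; 0 0 9 0 0 0 1; 0 0 12 0 0 0 1; 0 4 13 0 0 0 1; 0 8 13 0 0 0 1; 0 12 13 0 0 0 1; 0 16 13 0 0 0 1'; python3 -m handwheel '0 2 0 0 0 0 1; 0 4 0 0 0 0 1;0 4 0 0 0 0 1'
python3 - <<'E'
from h import *
t=grab('top','top4');s=grab('scene','scene4')
R=lambda i:cv2.resize(i,(400,400),interpolation=cv2.INTER_CUBIC)
cv2.imwrite('pics/crop5.png',np.hstack([R(t['color'][155:235,385:465,::-1]),R(s['color'][250:350,350:450,::-1])]))
for n,d in(('t',t),('s',s)): print(n,proj(d,[.4655,-.3415,.137]),proj(d,[.4655,-.3415,.093]))
E
```

```text
time_s: 8.68
position: [0.4655, -0.3417, 0.1091]
tool_rot: [[0.171, 0.985, -0.0], [0.985, -0.171, 0.0], [0.0, -0.0, -1.0]]
ft_force: [0.1, -0.1, -0.3]
grip_width: 0.0856
gripper_force: 0.0
time_s: 9.35
position: [0.4652, -0.1802, 0.2396]
tool_rot: [[0.171, 0.985, 0.001], [0.985, -0.171, -0.001], [-0.0, 0.001, -1.0]]
ft_force: [0.8, -0.1, -0.1]
grip_width: 0.0853
gripper_force: 0.0
time_s: 9.6
position: [0.4653, -0.1387, 0.2398]
tool_rot: [[0.168, 0.986, 0.001], [0.986, -0.168, 0.0], [0.0, 0.001, -1.0]]
ft_force: [-0.1, 0.3, 0.9]
grip_width: 0.0858
gripper_force: 0.0
t (np.float64(431.61994536903035), np.float64(187.11601383558389)) (np.float64(426.9845206544401), np.float64(191.00662492222827))
s (np.float64(406.8745106003753), np.float64(284.1351620943102)) (np.float64(402.10657454384415), np.float64(300.771956921202))
```

View pics/crop5.png

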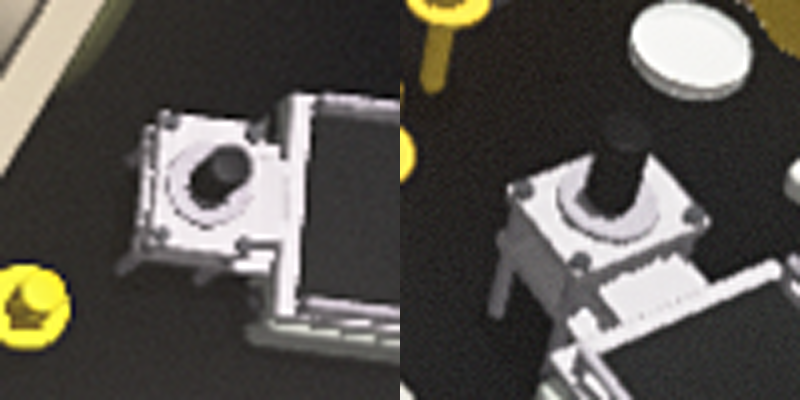

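The flange rests flat on the upper ear (scene crop about 608,200) and the grip stands upright where predicted. The gripper is clear.

```bash
python3 -c "
from rig import env
print(env.close_job())"
```

```text
the job is handed in; nothing more can be done
None
```

The long pin is down through the yoke with its flange resting flat on the upper ear, released with the gripper clear; the short pin was left in the stand, and the job was handed in at about 10 s.

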